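# Zero the bead scale and pack away its check weights

### The job

Tidy up the bead scale: first turn the knob on its dial until the pointer is right on the zero mark (the one broad tick) and let go, then put both steel check weights with the grip ribs side by side flat on the floor of the open wooden case, ribs up, so that nothing sticks out above its rim. Last, shut the case's lid fully, with the pointer still at zero, and leave the bench block, wire spool and bead jar where they stand.

Things in the scene. Friction and masses are not known exactly. Their poses are not given: they have to be found in the camera images.
- scale: Grey mechanical bead scale, fixed to the table: housing 275 x 140 mm, 40 mm high. Origin on the table under the dial's centre; z up. A round white dial of radius 64 mm lies face up on the housing (at z = 40 mm) around the origin; the empty round steel pan (radius 60 mm, top at z = 68 mm) stands 134 mm from the dial's centre along the scale's +x. The housing reaches from x = -72 to +204 mm.
- knob (a joint): Angle (rad) of the black zero knob at the dial's centre, about the vertical, positive anticlockwise seen from above; 0 when the pointer is on the zero mark. It starts well off zero on the positive side; it runs on past zero with no stop there (stops at +-2.2) and stays where it is left (light friction, 0.06 N m).
- knob_grip (a point): Point on the knob's axis at the height to grip (70 mm above the table). The knob is a disc of radius 26 mm (z 42 to 50 mm) with an upright bar grip on it, 48 mm long, 14 mm thick, z 50 to 80 mm. The point's x axis runs along the bar; the pointer lies along its -x.
- pointer_tip (a point): Outer end of the thin black pointer that turns with the knob, 54 mm from the knob's axis, just over the dial.
- zero_mark (a point): Middle of the zero mark, the one broad black tick (14 x 5 mm) of the dial, 56 mm from the dial's centre along the scale's -x (all other ticks are thin).
- case: Light wooden case, fixed to the table, open at the top: outside 140 mm (x) x 160 mm (y) x 60 mm high, walls and floor 5 mm, one undivided space inside. Origin at the centre of its underside, z up; the lid's hinge is on its +x rim.
- lid (a joint): Lid angle (rad): 0 shut, about 1.57 upright, stop at 1.9. Starts standing open, upright or leaning back a little (1.5 to 1.8). Stiff hinge: the lid stays at any angle and needs about 2 N at its free edge to move. The lid is a plain wooden board, 140 mm from hinge to free edge, 160 mm wide, 8 mm thick, without a handle.
- lid_hinge (a point): Middle of the lid's hinge line (along the case's y), 60.5 mm above the table at the case's +x rim, at the level of the lid's underside.
- lid_edge (a point): Middle of the lid's free edge, halfway through its thickness.
- weight_long: Dark steel bar-shaped check weight lying flat: body 100 mm long (its x) x 40 mm wide (y) x 20 mm high, with a raised grip rib on top in the middle, 50 mm long (x) x 14 mm thick (y), reaching from 20 to 42 mm high. About 0.45 to 0.65 kg. Origin at the centre of its underside, z up. The two weights lie on the open table between the scale and the case, either one nearer the robot.
- weight_short: Dark steel bar-shaped check weight lying flat: body 75 mm long (its x) x 40 mm wide (y) x 20 mm high, with a raised grip rib on top in the middle, 50 mm long (x) x 14 mm thick (y), reaching from 20 to 42 mm high. About 0.35 to 0.5 kg. Origin at the centre of its underside, z up. The two weights lie on the open table between the scale and the case, either one nearer the robot.
- bench_block: Bystander: plain bright steel block 50 x 50 x 20 mm, no rib. Origin at the centre of its underside.
- wire_spool: Bystander: white spool of copper wire standing on its flange, 64 mm across, 32 mm high. Origin at the centre of its underside.
- bead_jar: Bystander: green glass jar with metal cap, 52 mm across, 75 mm high. Origin at the centre of its underside.
Not all that is in view belongs to the job. What is shaped like the weight_long but red or turquoise is not meant. Leave any yellow look-alike of the weight_short alone.

How it is judged:
By the outcome, as a careful person would: the job done as asked, in the order asked, and still so for the second after the job is handed in, with the robot touching nothing.
It also fails if it takes over 72 s, if anything falls off the work surface, if the arm or the gripper's body presses on something with over 40 N, if the wrist force passes 120 N, or if a joint passes its speed limit or range.

### The arm

A 6-joint arm with a two-finger parallel gripper is mounted at the origin on the work surface. World frame = base frame: x ahead of the robot, y to its left, z up, the work surface at z = 0. Lengths are in mm, angles in rad, forces in N, time in s.
With the tool pointing down it reaches from about 350 to 725 mm from the base axis. Payload 6 kg.
Tool frame: the origin (TCP) lies on the centre line of the jaws, within the pads' length; the fingertips stand 19 mm ahead of it and the grasp point (between the pads) is the TCP; z points along the fingers, y is the line along which they close (so a half turn about z gives the same grasp; the last joint's range is limited). The gripper opens to 85 mm and grips with 20 to 120 N. Pads are 22 mm wide; open, the fingers measure 114 mm over their backs; the gripper's body (76 mm by 85 mm) begins 54 mm behind the grasp point. The pads swing forward as they close: fully open they stand 13 mm farther back than shut.
Start: joints at [-0.804, 0.04, 0.085, 0, -1.615, -0.334], TCP at [251.655, -544.652, 250.261] pointing down, gripper open.
Joint ranges: [-2.56, 2.56], [-1.29, 2.01], [-1.08, 1.49], [-3.29, 1.98], [-2.81, -0.18], [-2.99, 2.99]. Speed limits (rad/s): [2.57, 2.57, 3.01, 3.14, 3.14, 3.14].

### API

Orientations are given as a unit quaternion [x, y, z, w].
In Python, from station import telemetry, imaging, r gives the robot as it stands.
- The arm moves only by the tool arm_command, never from a script. Its argument "targets" is a list of rows, each a list of 3 entries, a list of its own where there are three numbers: the shift along the tool's x, y, z in normalised numbers (1 is 80 cm), then the turn, a rotation vector about the tool's x, y, z in parts of the range, where 1.0 means pi rad, then the opening, from 0 (shut) to 1 (fully open). A call has 1 to 5 rows; each row is the pose to reach, as a shift and turn from the pose commanded when the call began, along the tool's axes at that moment; what a row does not reach only later rows make up. A row lasts 1/12 s, in which the tool goes at most 41.7 mm and 7.16 degrees, less where a joint would pass 70% of its speed; a pose out of reach is approached as far as the arm can. No shift or turn number may pass 1 either way. A call with a gripper value outside its range is refused whole. The fingers move at their own pace and stop on an object; the grip force is fixed at half the most. Time passes only in rows, so rows that repeat a pose let the fingers close. It gives the time, the measured TCP pose, the force, the opening and the grip force at its end, in the units of the state.
- telemetry.sense(): the state, without advancing time (a new reading comes with each control period).
- imaging.read_camera(name): name is "scene" or "top" or "wrist"; returns a dict with "image" (420x560x3 uint8, red, green, blue), "intrinsics" (3x3 intrinsics, pixels), "cam_to_world" (4x4, takes a point from camera to world coordinates); the wrist camera has in their place "mount" (4x4, takes a point from camera to tool coordinates, whose origin is the TCP and whose axes are the flange's). Camera axes: x right, y up, looking along -z (the intrinsics and any distortion apply to the point x, -y, -z); pixel columns grow to the right and rows downward; lengths in mm; the calibration is good to about 2 mm. A picture is of the moment at which its call begins: read the wrist's pose just before it. There is no depth.
- r.job_done(): hands the job in; it is judged then, once.
The state is a dict: "clock": time; "qpos": joint angles; "qd": joint speeds; "joint_torque": joint torques, N m; "eef_pos": TCP position; "orientation": TCP orientation; "ft_force": force on the tool from outside, world axes, zero at the start; "torque": the same for the moment, N m; "opening": finger opening in mm; "gripper_force": force on a finger pad.
Only numpy, scipy, OpenCV 4.12 (cv2) and the standard library are available. Lean on these libraries where they do the work, as an engineer would, in place of code of your own. Each camera call takes 0.05 s, during which the arm holds its last target. There are 200 camera calls.

## Working session

There is one attempt and no reset: what is moved stays moved. The work goes in short steps, Python scripts to look and compute and a tool call to move; the robot and the scene stay as the last step left them, time stands still between calls to the robot, and variables do not carry over. Pictures are saved under pics/ and viewed, at most 10 in all, crops included, and the job is handed in when it is done.

Besides the shell and the picture viewer there is one more tool, called after ">>>" as name(argument=value, ...) on one line, values as JSON. arm_command: Moves the arm, as the interface text tells. Its arguments: {"type":"object","properties":{"targets":{"type":"array"}},"required":["targets"]}

```bash
ls; mkdir -p pics; python3 - <<'E'
from station import telemetry, imaging, r
import cv2,numpy as np
print(telemetry.sense())
for n in ("scene","top"):
    c=imaging.read_camera(n); cv2.imwrite(f"pics/{n}0.png",c["image"][:,:,::-1]); np.savez(f"{n}0.npz",**c)
    print(n,c["intrinsics"],c["cam_to_world"],[k for k in c])
E
```

```text
pics
{'clock': 0.0, 'qpos': array([-8.04337018e-01,  4.07872677e-02,  8.37972117e-02, -4.79757042e-04,
       -1.61550246e+00, -3.33731771e-01]), 'qd': array([ 0.00057346, -0.0002862 ,  0.00044178, -0.00135636, -0.00102802,
       -0.00157105]), 'joint_torque': array([ 9.84685794e-04, -3.68207610e+01,  3.47424459e+01,  6.93281695e+00,
       -5.38720502e-03,  3.47468256e-05]), 'eef_pos': array([ 251.57862329, -544.3754388 ,  249.28210525]), 'orientation': array([-2.14689788e-01,  9.76681892e-01,  8.48259880e-04, -2.39063839e-04]), 'ft_force': array([-0.0092239 , -0.30081517,  0.14995984]), 'torque': array([-0.02876309,  0.00421357, -0.078246  ]), 'gripper_force': 0.0, 'opening': 85.3212983856664}
scene [[475.60948167   0.         275.70559998]
 [  0.         475.60948167 211.39926417]
 [  0.           0.           1.        ]] [[-2.10289810e-01 -7.75902154e-01  5.94772262e-01  1.16345959e+03]
 [ 9.77480550e-01 -1.77825244e-01  1.13621993e-01  1.15154789e+02]
 [ 1.76059735e-02  6.05271865e-01  7.95824100e-01  8.59480726e+02]
 [ 0.00000000e+00  0.00000000e+00  0.00000000e+00  1.00000000e+00]] ['image', 'intrinsics', 'cam_to_world']
top [[502.08533105   0.         277.16156567]
 [  0.         502.08533105 211.46062935]
 [  0.           0.           1.        ]] [[-3.21616743e-03  9.86663904e-01 -1.62739048e-01  3.87996333e+02]
 [-9.99700529e-01  7.75602443e-04  2.44591773e-02  6.63712400e+00]
 [ 2.42592081e-02  1.62768977e-01  9.86365932e-01  1.20419951e+03]
 [ 0.00000000e+00  0.00000000e+00  0.00000000e+00  1.00000000e+00]] ['image', 'intrinsics', 'cam_to_world']
```

View pics/scene0.png

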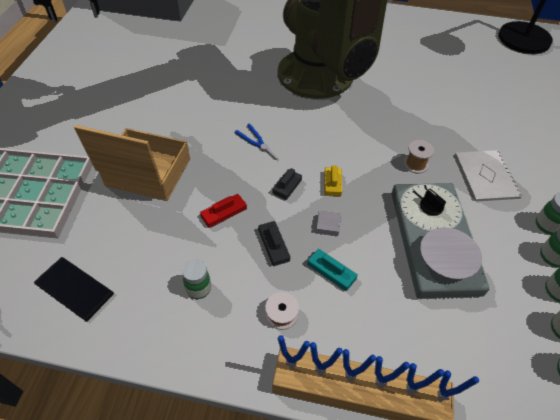

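View pics/top0.png

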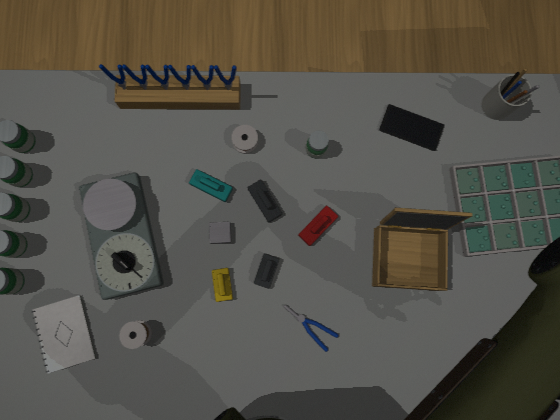

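The top view shows the scale at left, with the dial at (125,262) and the pointer to its lower right. The long weight is at (265,200), the short one at (267,270), and the case at (411,258) with its lid open away from the robot. The red, turquoise and yellow decoys are around them. Next I'll enlarge the key areas.

```bash
cat > h.py <<'E'
import numpy as np,cv2
from scipy.spatial.transform import Rotation as R
from station import telemetry, imaging, r
def ray(c,uv,tool=None):
    K=c["intrinsics"]; 
    if "cam_to_world" in c: T=c["cam_to_world"]
    else: T=tool@c["mount"]
    x=(uv[0]-K[0,2])/K[0,0]; y=(uv[1]-K[1,2])/K[1,1]
    return T[:3,3], T[:3,:3]@np.array([x,-y,-1.])
def onz(c,uv,z,tool=None):
    o,d=ray(c,uv,tool); return o+d*(z-o[2])/d[2]
def proj(c,p,tool=None):
    T=c["cam_to_world"] if "cam_to_world" in c else tool@c["mount"]
    q=np.linalg.inv(T)@np.append(p,1); K=c["intrinsics"]
    return np.array([K[0,0]*q[0]/-q[2]+K[0,2], K[1,1]*-q[1]/-q[2]+K[1,2]])
def load(n): return dict(np.load(n+".npz"))
def pose():
    s=telemetry.sense(); T=np.eye(4); T[:3,:3]=R.from_quat(s["orientation"]).as_matrix(); T[:3,3]=s["eef_pos"]; return T
def yawdown(a):
    """tool down, tool y (closing line) at world angle a"""
    y=np.array([np.cos(a),np.sin(a),0]); z=np.array([0,0,-1.]); return np.column_stack([np.cross(y,z),y,z])
def delta(p,Rm=None,T=None):
    T=pose() if T is None else T
    d=T[:3,:3].T@(np.asarray(p,float)-T[:3,3])/10
    w=np.zeros(3) if Rm is None else R.from_matrix(T[:3,:3].T@Rm).as_rotvec(degrees=True)
    return np.round(d,2),np.round(w,1)
E
python3 - <<'E'
from h import *
im=load("top0")["image"][:,:,::-1]
def cr(x,y,w,h,s): return cv2.resize(im[y:y+h,x:x+w],None,fx=s,fy=s,interpolation=cv2.INTER_CUBIC)
a=cr(75,220,100,85,4); b=cr(365,200,110,100,3); c=cr(180,160,160,150,3)
M=np.zeros((600,800,3),np.uint8)
M[:340,:400]=a; M[:300,410:740]=b[:, :330]; M[350:600,:400]=0
c=cr(235,170,60,125,2); M[345:595,:120]=c
l=cv2.convertScaleAbs(cr(235,170,60,125,2),alpha=2.5); M[345:595,130:250]=l
c2=cr(75,168,95,85,3);M[310:565,410:695]=c2
cv2.imwrite("pics/m1.png",M)
E
```

```text
(no output)
```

View pics/m1.png

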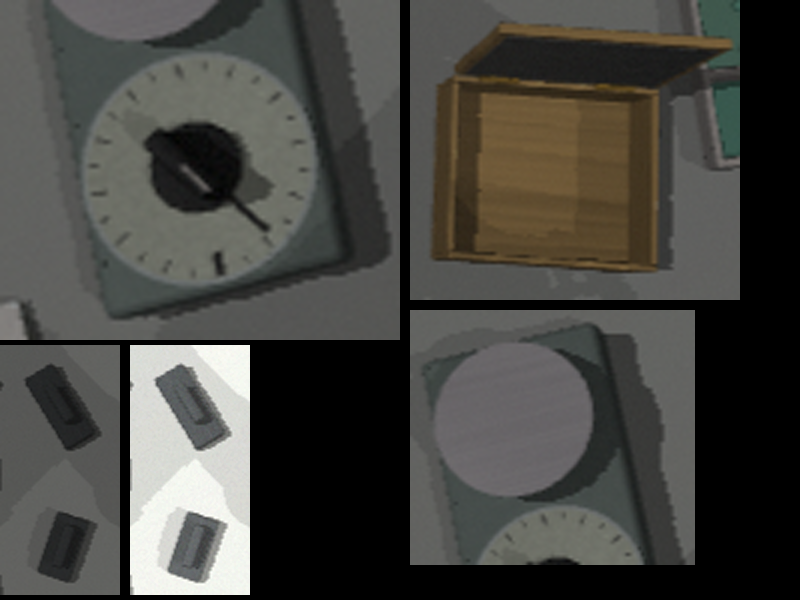

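The montage shows the pointer tip at crop (268,230), the zero mark at (220,262) and the bar running upper-left to lower-right. The case and lid corners are clear too, so I can measure now.

```bash
python3 - <<'E'
from h import *
c=load("top0"); im=c["image"]; g=cv2.cvtColor(im,cv2.COLOR_RGB2GRAY)
D=lambda x,y,z:onz(c,(75+x/4,220+y/4),z)[:2]
# dial
hsv=cv2.cvtColor(im,cv2.COLOR_RGB2HSV)
roi=np.zeros_like(g); cv2.circle(roi,(125,262),36,255,-1)
m=((g>115)&(roi>0)).astype(np.uint8)
cs,_=cv2.findContours(m,0,1); k=max(cs,key=cv2.contourArea); e=cv2.fitEllipse(cv2.convexHull(k)); print("dial",e)
dc=onz(c,e[0],40)[:2]; print("dial c",dc)
zm=D(220,262,40); pt=D(268,230,43); 
print("zero",zm,np.linalg.norm(zm-dc)," ptr",pt,np.linalg.norm(pt-dc))
# pan
pc=onz(c,(75+514/3,168+0,)[:0] or (75+(514-410)/3,168+(419-310)/3),68)[:2]; print("pan",pc,np.linalg.norm(pc-dc))
an=lambda v:np.degrees(np.arctan2(v[1],v[0]))
print("scale yaw zero",an(dc-zm),"pan",an(pc-dc),"ptr",an(dc-pt))
# weights
for nm,(x0,y0,x1,y1) in dict(long=(242,172,292,228),short=(248,248,286,294)).items():
    s=g[y0:y1,x0:x1]; t=cv2.threshold(s,0,255,cv2.THRESH_OTSU)[0]
    for th in (45,55):
        mm=(s<th).astype(np.uint8); cs,_=cv2.findContours(mm,0,1); 
        if not cs: continue
        k=max(cs,key=cv2.contourArea)+[x0,y0]
        P=np.array([onz(c,p[0],15)[:2] for p in k],np.float32)
        print(nm,t,th,cv2.minAreaRect(P))
# case corners outer at rim z=60 (crop px from montage)
C=lambda x,y,z:onz(c,(365+(x-410)/3,200+y/3),z)[:2]
for q in [(437,83),(657,92),(433,258),(655,270)]: print("case corner",q,C(*q,60))
for q in [(503,23),(732,42)]: print("lid corner z200",q,C(*q,200))
E
```

```text
Traceback (most recent call last):
cv2.error: OpenCV(4.12.0) /io/opencv/modules/imgproc/src/shapedescr.cpp:361: error: (-201:Incorrect size of input array) There should be at least 5 points to fit the ellipse in function 'fitEllipseNoDirect'
```

```bash
cat > m.py <<'E'
from h import *
c=load("top0"); im=c["image"]; g=cv2.cvtColor(im,cv2.COLOR_RGB2GRAY)
D=lambda x,y,z:onz(c,(75+x/4,220+y/4),z)[:2]
roi=np.zeros_like(g); cv2.circle(roi,(125,262),40,255,-1)
sat=im.max(2).astype(int)-im[:,:,2]
print("sat/g dial",im[245,115],im[283,110],"house",im[225,150],im[290,105], "wt",im[200,265],"shadow",im[262,250],"tbl",im[240,260])
m=((im[:,:,0].astype(int)>110)&(roi>0)).astype(np.uint8)
cs,_=cv2.findContours(m,0,1); k=max(cs,key=cv2.contourArea); e=cv2.fitEllipse(cv2.convexHull(k)); print("dial",e)
dc=onz(c,e[0],40)[:2]; print("dial c",dc)
zm=D(220,262,40); pt=D(268,230,43); 
print("zero",zm,np.linalg.norm(zm-dc)," ptr",pt,np.linalg.norm(pt-dc))
pc=onz(c,(75+(514-410)/3,168+(419-310)/3),68)[:2]; print("pan",pc,np.linalg.norm(pc-dc))
an=lambda v:np.degrees(np.arctan2(v[1],v[0]))
print("scale yaw zero",an(dc-zm),"pan",an(pc-dc),"ptr",an(dc-pt))
for nm,(x0,y0,x1,y1) in dict(long=(242,172,292,228),short=(248,248,286,294)).items():
    s=g[y0:y1,x0:x1]
    for th in (50,58):
        mm=(s<th).astype(np.uint8); cs,_=cv2.findContours(mm,0,1); 
        if not cs: continue
        k=max(cs,key=cv2.contourArea)+[x0,y0]
        P=np.array([onz(c,p[0],15)[:2] for p in k],np.float32)
        print(nm,th,cv2.minAreaRect(P))
C=lambda x,y,z:onz(c,(365+(x-410)/3,200+y/3),z)[:2]
for q in [(437,83),(657,92),(433,258),(655,270)]: print("case corner",q,C(*q,60))
for q in [(503,23),(732,42)]: print("lid corner z200",q,C(*q,200))
E
sed -i 's/>110)/>TH)/' m.py; sed -i '2i TH=85' m.py; python3 m.py
```

```text
sat/g dial [110 111 102] [ 98 100  92] house [37 40 39] [72 80 78] wt [36 38 37] shadow [98 98 96] tbl [98 98 95]
dial ((119.19336700439453, 263.02667236328125), (58.92671585083008, 71.03849029541016), 72.84210205078125)
dial c [459.89161503 340.66541586]
zero [408.80313214 313.7855219 ] 57.72834471935224  ptr [426.72425604 286.61321136] 63.41698915407773
pan [591.63200159 360.55896206] 133.23393948895853
scale yaw zero 27.750828142012487 pan 8.587110355447281 ptr 58.46600835410635
long 50 ((610.6641845703125, 4.691417694091797), (106.34637451171875, 46.7215461730957), 30.892276763916016)
long 58 ((610.6641845703125, 4.691417694091797), (106.34637451171875, 46.7215461730957), 30.892276763916016)
short 50 ((443.615234375, 3.040994644165039), (39.520565032958984, 75.54216766357422), 71.3174819946289)
short 58 ((442.91162109375, -0.23495864868164062), (46.056060791015625, 76.22901916503906), 71.62743377685547)
case corner (437, 83) [ 539.02551507 -245.28611166]
case corner (657, 92) [ 532.02129636 -415.67101421]
case corner (433, 258) [ 405.79499203 -237.61666306]
case corner (655, 270) [ 396.33358368 -406.1549793 ]
lid corner z200 (503, 23) [ 561.72107976 -261.04728543]
lid corner z200 (732, 42) [ 548.72700412 -417.60203318]
```

```bash
python3 - <<'E'
from h import *
c=load("top0")
D=lambda x,y,z:onz(c,(75+x/4,220+y/4),z)[:2]
an=lambda v:np.degrees(np.arctan2(v[1],v[0]))
dc=D(200,170,40); zm=D(220,262,40); pt=D(268,230,42)
print(dc,zm,pt,an(dc-zm),an(dc-pt),np.linalg.norm(zm-dc),np.linalg.norm(pt-dc))
a=np.radians(an(dc-pt)+90)
T=pose()
for Rm in (yawdown(a),yawdown(a+np.pi)): print(delta([430,-50,250],Rm), delta([dc[0],dc[1],250],Rm))
print(imaging.read_camera("wrist")["mount"])
E
```

```text
[461.07355117 327.49234713] [408.80313214 313.7855219 ] [426.7576077  286.85432074] 14.693782380529257 49.82126989206992 54.03770686650378 53.188656356325225
(array([-3.693e+01,  3.740e+01, -1.000e-02]), array([  0.1,   0. , -25. ])) (array([-5.558e+01,  7.036e+01,  4.000e-02]), array([  0.1,   0. , -25. ]))
(array([-3.693e+01,  3.740e+01, -1.000e-02]), array([ 0.00e+00, -1.00e-01,  1.55e+02])) (array([-5.558e+01,  7.036e+01,  4.000e-02]), array([ 0.00e+00, -1.00e-01,  1.55e+02]))
[[-9.31224399e-05  9.44927021e-01  3.27281096e-01  8.44999636e+01]
 [ 9.99999965e-01  1.69637023e-04 -2.05243048e-04  1.07886907e+00]
 [-2.49458693e-04  3.27281066e-01 -9.44927003e-01 -1.23700983e+02]
 [ 0.00000000e+00  0.00000000e+00  0.00000000e+00  1.00000000e+00]]
```

The rows are not in the units I measure in: shifts go in shares of 80 cm and turns go in shares of pi rad. I convert before sending: 12.5 cm / 80 = 0.1563, -12.3 cm / 80 = -0.1538.

>>> arm_command(targets=[[[-0.1538,0.1563,0],[0,0,0],0.8],[[-0.1538,0.1563,0],[0,0,0],0.8],[[-0.1538,0.1563,0],[0,0,0],0.8],[[-0.1538,0.1563,0],[0,0,0],0.8],[[-0.1538,0.1563,0],[0,0,0],0.8]])

```text
clock: 0.57
eef_pos: [312.3, -375.9, 250.6]
orientation: [-0.216, 0.976, 0.0, 0.001]
ft_force: [0.0, -1.6, -0.6]
opening: 68.4
gripper_force: 0.0
```

Converted, 12.5 cm / 80 = 0.1563, -12.3 cm / 80 = -0.1538.

>>> arm_command(targets=[[[-0.1538,0.1563,0],[0,0,0],0.8],[[-0.1538,0.1563,0],[0,0,0],0.8],[[-0.1538,0.1563,0],[0,0,0],0.8],[[-0.1538,0.1563,0],[0,0,0],0.8],[[-0.1538,0.1563,0],[0,0,0],0.8]])

```text
clock: 0.98
eef_pos: [371.4, -210.4, 250.3]
orientation: [-0.217, 0.976, 0.0, 0.001]
ft_force: [0.5, -0.7, -0.6]
opening: 68.3
gripper_force: 0.0
```

Converted, 12.5 cm / 80 = 0.1563, -12.3 cm / 80 = -0.1538.

>>> arm_command(targets=[[[-0.1538,0.1563,0],[0,0,0],0.8],[[-0.1538,0.1563,0],[0,0,0],0.8],[[-0.1538,0.1563,0],[0,0,0],0.8],[[-0.1538,0.1563,0],[0,0,0],0.8],[[-0.1538,0.1563,0],[0,0,0],0.8]])

```text
clock: 1.4
eef_pos: [430.2, -45.2, 249.5]
orientation: [-0.217, 0.976, 0.001, -0.0]
ft_force: [0.2, -0.2, -0.5]
opening: 68.5
gripper_force: 0.0
```

Converted, 16.5 cm / 80 = 0.2063, -9.3 cm / 80 = -0.1163.

>>> arm_command(targets=[[[-0.1163,0.2063,0],[0,0,0],0.8],[[-0.1163,0.2063,0],[0,0,0],0.8],[[-0.1163,0.2063,0],[0,0,0],0.8],[[-0.1163,0.2063,0],[0,0,0],0.8],[[-0.1163,0.2063,0],[0,0,0],0.8]])

```text
clock: 1.82
eef_pos: [444.3, 142.4, 249.7]
orientation: [-0.216, 0.976, 0.0, -0.0]
ft_force: [0.0, -0.4, -0.2]
opening: 68.5
gripper_force: 0.0
```

Converted, 10.5 cm / 80 = 0.1313, -6 cm / 80 = -0.075, -25 degrees / 180 = -0.1389.

>>> arm_command(targets=[[[-0.075,0.1313,0],[0,0,-0.0389],0.6],[[-0.075,0.1313,0],[0,0,-0.0778],0.6],[[-0.075,0.1313,0],[0,0,-0.1111],0.6],[[-0.075,0.1313,0],[0,0,-0.1389],0.6],[[-0.075,0.1313,0],[0,0,-0.1389],0.6]])

```text
clock: 2.23
eef_pos: [454.8, 261.0, 248.9]
orientation: [-0.423, 0.906, -0.0, -0.001]
ft_force: [-0.0, -0.7, -0.5]
opening: 51.4
gripper_force: 0.0
```

```bash
cat >> h.py <<'E'
def snap(nm,tag):
    T=pose(); c=imaging.read_camera(nm); c["T"]=T; np.savez(tag+".npz",**c); cv2.imwrite(f"pics/{tag}.png",c["image"][:,:,::-1]); return c,T
E
python3 - <<'E'
from h import *
c,T=snap("wrist","w1"); print(np.round(T[:3,3]),proj(c,[461,327,40],T))
E
```

```text
[455. 261. 249.] [310.35329816 226.9925048 ]
```

View pics/w1.png

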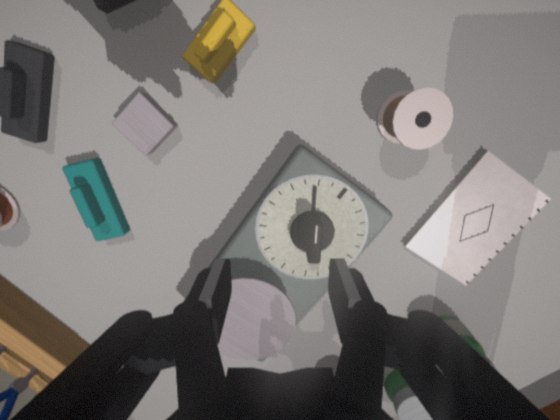

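The wrist view shows the dial centred near (312,226), the pointer tip near (314,186) and the zero mark at (342,193). I'll fit these and work out the descent.

```bash
cat > dial.py <<'E'
from h import *
def dial(c,T,guess=None):
    im=c["image"].astype(int); g0=proj(c,[461,327,40],T); 
    m=(im.min(2)>130).astype(np.uint8)
    # warp dial plane to a metric image, 4 px/mm, centred on guess
    P=np.array([[461+dx,327+dy] for dx,dy in((-80,-80),(80,-80),(80,80),(-80,80))],float)
    src=np.array([proj(c,[*p,40],T) for p in P],np.float32)
    dst=np.array([[0,0],[640,0],[640,640],[0,640]],np.float32)
    w=cv2.warpPerspective(c["image"],cv2.getPerspectiveTransform(src,dst),(640,640)) # col=x, row=y
    return w
if __name__=="__main__":
    import sys
    c=load(sys.argv[1]); T=c["T"]; w=dial(c,T); g=cv2.cvtColor(w,cv2.COLOR_RGB2GRAY)
    th=cv2.threshold(g,0,255,cv2.THRESH_OTSU)[0]
    m=cv2.morphologyEx((g>th).astype(np.uint8),cv2.MORPH_CLOSE,np.ones((25,25)))
    cs,_=cv2.findContours(m,0,1); k=max(cs,key=cv2.contourArea); (u,v),rad=cv2.minEnclosingCircle(k)
    e=cv2.fitEllipse(cv2.convexHull(k))
    print("circle",461-80+u/4,327-80+v/4,rad/4,"ell",e[0][0]/4+381,e[0][1]/4+247,np.array(e[1])/8)
    u,v=e[0]
    pol=cv2.warpPolar(g,(280,720),(u,v),280,cv2.WARP_POLAR_LINEAR).astype(float)
    for nm,(a,b) in dict(outer=(51,61),ptr=(35,45)).items():
        p=pol[:,a*4:b*4].mean(1); thr=np.median(p)*0.75
        n,l,st,ce=cv2.connectedComponentsWithStats((p<thr).astype(np.uint8).reshape(-1,1))
        print(nm,[(round((ce[i][1])/2,1),st[i][3]/2,round(float(p[l[:,0]==i].min()))) for i in range(1,n)],round(thr))
E
python3 dial.py w1
```

```text
circle 447.10709381103516 346.2181930541992 89.63399505615234 ell 453.1269989013672 340.6677551269531 [68.32865143 83.87250519]
outer [(np.float64(73.0), np.float64(25.5), 75), (np.float64(207.0), np.float64(3.5), 113), (np.float64(243.2), np.float64(3.0), 111)] 130
ptr [(np.float64(35.0), np.float64(23.5), 89), (np.float64(69.5), np.float64(8.5), 106), (np.float64(248.5), np.float64(6.5), 95), (np.float64(269.0), np.float64(22.5), 120), (np.float64(307.8), np.float64(33.0), 109)] 126
```

```bash
python3 - <<'E'
s=open('dial.py').read()
a=s.index("    th=cv2"); b=s.index("    cs,_=")
s=s[:a]+'''    W=cv2.GaussianBlur(w,(9,9),0).astype(int); roi=np.zeros_like(g); cv2.circle(roi,(320,320),290,1,-1)
    m=((W[:,:,1]-W[:,:,2]>5)&(W.min(2)>80)&(roi>0)).astype(np.uint8)
    m=cv2.morphologyEx(cv2.morphologyEx(m,cv2.MORPH_OPEN,np.ones((9,9))),cv2.MORPH_CLOSE,np.ones((25,25)))
'''+s[b:]
open('dial.py','w').write(s)
E
python3 dial.py w1
```

```text
circle 462.46753692626953 330.70762634277344 64.44879150390625 ell 462.43190002441406 330.5206069946289 [64.0792923  64.11565399]
outer [(np.float64(85.2), np.float64(22.0), 77), (np.float64(194.2), np.float64(5.0), 87)] 133
ptr [(np.float64(56.2), np.float64(24.0), 88), (np.float64(228.5), np.float64(6.5), 86), (np.float64(250.2), np.float64(1.0), 133), (np.float64(254.8), np.float64(4.0), 130)] 134
```

```bash
python3 - <<'E'
from h import *
print(delta([462.4,330.5,75],yawdown(np.radians(138.5))))
E
```

```text
(array([-5.89,  3.99, 17.45]), array([-0. , -0.1,  1.3]))
```

Converted, 15 cm / 80 = 0.1875, 13 cm / 80 = 0.1625, 1.3 degrees / 180 = 0.0072.

>>> arm_command(targets=[[[-0.0375,0.025,0.0375],[0,0,0.0072],0.6],[[-0.0738,0.05,0.075],[0,0,0.0072],0.6],[[-0.0738,0.05,0.1188],[0,0,0.0072],0.6],[[-0.0738,0.05,0.1625],[0,0,0.0072],0.6],[[-0.0738,0.05,0.1875],[0,0,0.0072],0.6]])

```text
clock: 2.7
eef_pos: [461.3, 328.6, 95.5]
orientation: [-0.409, 0.913, -0.001, -0.003]
ft_force: [0.2, -0.9, -1.0]
opening: 51.3
gripper_force: 0.0
```

Converted, 2.4 cm / 80 = 0.03.

>>> arm_command(targets=[[[0,0,0.03],[0,0,0],0.6],[[0,0,0.03],[0,0,0],0],[[0,0,0.03],[0,0,0],0],[[0,0,0.03],[0,0,0],0],[[0,0,0.03],[0,0,0],0]])

```text
clock: 3.12
eef_pos: [463.7, 330.6, 78.9]
orientation: [-0.41, 0.912, 0.0, 0.002]
ft_force: [0.3, -3.2, 2.2]
opening: 12.5
gripper_force: 61.4
```

>>> arm_command(targets=[[[0,0,0],[0,0,0],0],[[0,0,0],[0,0,0],0]])

```text
clock: 3.28
eef_pos: [463.7, 330.7, 78.9]
orientation: [-0.41, 0.912, -0.0, 0.002]
ft_force: [0.5, -3.9, 7.0]
opening: 12.3
gripper_force: 62.1
```

Converted, 34.3 degrees / 180 = 0.1906.

>>> arm_command(targets=[[[0,0,0],[0,0,0.0389],0],[[0,0,0],[0,0,0.0778],0],[[0,0,0],[0,0,0.1167],0],[[0,0,0],[0,0,0.1556],0],[[0,0,0],[0,0,0.1906],0]])

```text
clock: 3.7
eef_pos: [464.2, 329.9, 78.9]
orientation: [-0.12, 0.993, -0.001, 0.002]
ft_force: [3.7, -7.8, 6.2]
opening: 12.4
gripper_force: 62.1
```

>>> arm_command(targets=[[[0,0,0],[0,0,0],0],[[0,0,0],[0,0,0],0],[[0,0,0],[0,0,0],0.4],[[0,0,0],[0,0,0],0.4],[[0,0,0],[0,0,0],0.4]])

```text
clock: 4.12
eef_pos: [462.4, 331.2, 76.6]
orientation: [-0.124, 0.992, 0.001, 0.0]
ft_force: [-0.1, 0.1, -0.3]
opening: 34.0
gripper_force: 0.0
```

>>> arm_command(targets=[[[0,0,-0.0375],[0,0,0],0.4],[[0,0,-0.0875],[0,0,0],0.4],[[0,0,-0.1375],[0,0,0],0.4],[[0.05,0,-0.1875],[0,0,0],0.4],[[0.05,0,-0.2125],[0,0,0],0.4]])

```text
clock: 4.53
eef_pos: [422.3, 320.8, 248.2]
orientation: [-0.124, 0.992, 0.001, -0.0]
ft_force: [0.2, 0.9, 0.4]
opening: 34.1
gripper_force: 0.0
```

```bash
python3 - <<'E'
from h import *
imaging.read_camera("top")
imaging.read_camera("top")
snap("wrist","w2"); print(pose())
E
python3 dial.py w2
```

```text
[[-9.69121674e-01 -2.46552198e-01  3.89797497e-03  4.23707840e+02]
 [-2.46526515e-01  9.69116938e-01  6.08587250e-03  3.22002661e+02]
 [-5.27807881e-03  4.93699676e-03 -9.99973884e-01  2.50233898e+02]
 [ 0.00000000e+00  0.00000000e+00  0.00000000e+00  1.00000000e+00]]
circle 462.18248748779297 330.20819091796875 64.35338592529297 ell 462.18834686279297 330.24070739746094 [64.04456329 64.10434723]
outer [(np.float64(194.5), np.float64(5.5), 61)] 137
ptr [(np.float64(14.0), np.float64(22.5), 95), (np.float64(195.0), np.float64(8.5), 64)] 138
```

```bash
python3 - <<'E'
from h import *
from dial import dial
c=load("w2"); w=dial(c,c["T"]); cv2.imwrite("pics/d2.png",w[::1,::1,::-1][20:620])
print(delta([443,2,250],yawdown(np.radians(71.5))),telemetry.sense()["qpos"])
E
```

```text
(array([  6.02, -31.49,  -0.16]), array([ 0.4,  0.2, 32.8])) [ 1.02816486e+00 -1.46770433e-01 -9.50853423e-02  1.95543676e-04
 -1.61525682e+00 -2.34984071e+00]
```

View pics/d2.png

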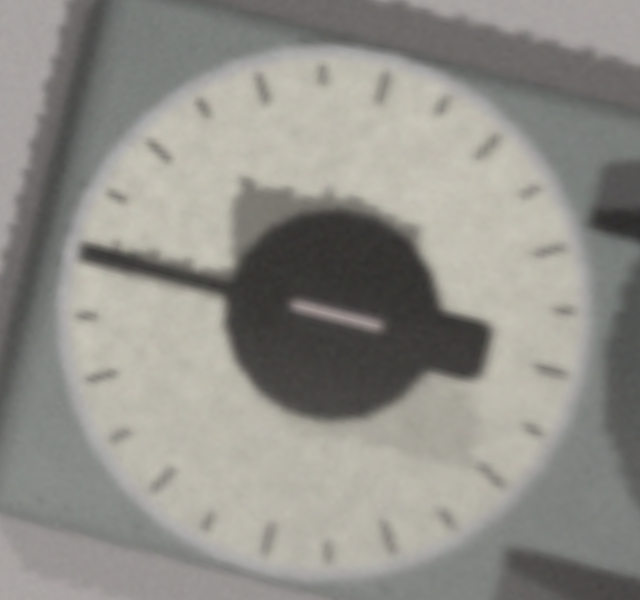

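The dial picture shows the pointer lying along the zero tick at (90,255), with a little of its own shadow beside it. The knob is done, so on to the short weight.

Converted, -15.7 cm / 80 = -0.1963, 3 cm / 80 = 0.0375.

>>> arm_command(targets=[[[0.0375,-0.1963,0],[0,0,0],0.6],[[0.0375,-0.1963,0],[0,0,0],0.6],[[0.0375,-0.1963,0],[0,0,0],0.6],[[0.0375,-0.1963,0],[0,0,0],0.6],[[0.0375,-0.1963,0],[0,0,0],0.6]])

```text
clock: 5.1
eef_pos: [433.2, 157.3, 246.5]
orientation: [-0.122, 0.993, 0.0, 0.0]
ft_force: [0.6, 0.8, 0.6]
opening: 51.4
gripper_force: 0.0
```

Converted, -15.8 cm / 80 = -0.1975, 3 cm / 80 = 0.0375, 32.8 degrees / 180 = 0.1822.

>>> arm_command(targets=[[[0.0375,-0.1975,0],[0,0,0.0389],0.6],[[0.0375,-0.1975,0],[0,0,0.0778],0.6],[[0.0375,-0.1975,0],[0,0,0.1167],0.6],[[0.0375,-0.1975,0],[0,0,0.1556],0.6],[[0.0375,-0.1975,0],[0,0,0.1822],0.6]])

```text
clock: 5.52
eef_pos: [442.6, -3.6, 245.9]
orientation: [0.167, 0.986, -0.0, -0.0]
ft_force: [0.4, 0.7, 0.4]
opening: 51.2
gripper_force: 0.0
```

```bash
python3 - <<'E'
from h import *
snap("top","t3"); 
c,T=snap("wrist","w3"); print(np.round(T[:3,3],1),proj(c,[443,2,20],T))
M=np.zeros((420,780,3),np.uint8); M[:,:560]=c["image"][:,:,::-1]
cv2.imwrite("pics/w3.png",M[:,:560])
E
```

```text
[442.8  -1.6 245.6] [281.75380363 178.56212757]
```

View pics/w3.png

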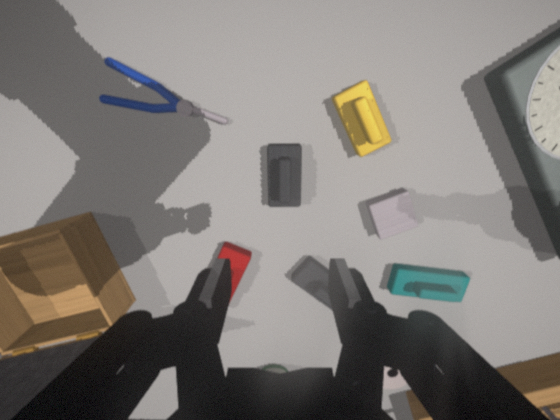

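The short weight sits at (284,175), axis-aligned in the wrist view; the case, the decoys and the partly hidden long weight at (318,282) are visible too.

```bash
cat > wt.py <<'E'
from h import *
def weight(tag,box,th=70):
    c=load(tag); T=c.get("T") if "mount" in c else None
    g=cv2.cvtColor(c["image"],cv2.COLOR_RGB2GRAY); x0,y0,x1,y1=box; s=g[y0:y1,x0:x1]
    print("levels",np.percentile(s,[2,20,50,90]))
    m=cv2.morphologyEx((s<th).astype(np.uint8),cv2.MORPH_OPEN,np.ones((3,3))); cs,_=cv2.findContours(m,0,1); k=max(cs,key=cv2.contourArea)+[x0,y0]
    print("px",cv2.boundingRect(k))
    for z in (0,10,20):
        P=np.array([onz(c,p[0],z,T)[:2] for p in k],np.float32); print(z,cv2.minAreaRect(P))
if __name__=="__main__":
    import sys; weight(sys.argv[1],[int(a) for a in sys.argv[2].split(",")],int(sys.argv[3]))
E
for t in 60 80 90; do python3 wt.py w3 255,130,315,220 $t; done; python3 -c "
from h import *
g=cv2.cvtColor(load('w3')['image'],cv2.COLOR_RGB2GRAY); print(g[175,258:312:2]); print(g[136:216:2,297]); print(g[136:216:2,284])"
```

```text
levels [ 65.  83. 154. 176.]
levels [ 65.  83. 154. 176.]
px (268, 156, 24, 45)
0 ((443.1276550292969, -6.824222564697266), (25.98460578918457, 59.31394577026367), 54.587799072265625)
10 ((440.9512939453125, -5.897249221801758), (25.281179428100586, 57.708255767822266), 54.58779525756836)
20 ((438.77490234375, -4.9702606201171875), (24.577733993530273, 56.102569580078125), 54.58781051635742)
levels [ 65.  83. 154. 176.]
px (267, 144, 34, 62)
0 ((444.6361083984375, 3.7782955169677734), (40.5167350769043, 77.0933837890625), 70.5810317993164)
10 ((442.41888427734375, 4.418224334716797), (39.419898986816406, 75.00639343261719), 70.5809097290039)
20 ((440.20166015625, 5.058216094970703), (38.32307434082031, 72.91934967041016), 70.58101654052734)
[175 147 116 114 107  76  69  68  68  65  65  78  83  86  82  86  77  83
  83  82  84  95 146 154 155 156 156]
[176 176 174 159  80  85  85  90  86  88  88  84  83  83  82  84  82  80
  82  83  84  85  83  83  86  87  83  87  85  88  85  88  90  90  91 120
 174 175 175 175]
[175 174 176 165  81  80  91  85  87  86  78  65  74  85  86  81  86  86
  86  83  84  83  86  84  84  87  86  87  84  84  83  88  86  82  84 114
 171 175 175 176]Traceback (most recent call last):
  File "wt.py", line 11, in <module>
    import sys; weight(sys.argv[1],[int(a) for a in sys.argv[2].split(",")],int(sys.argv[3]))
                ~~~~~~^^^^^^^^^^^^^^^^^^^^^^^^^^^^^^^^^^^^^^^^^^^^^^^^^^^^^^^^^^^^^^^^^^^^^^^
  File "wt.py", line 6, in weight
    m=cv2.morphologyEx((s<th).astype(np.uint8),cv2.MORPH_OPEN,np.ones((3,3))); cs,_=cv2.findContours(m,0,1); k=max(cs,key=cv2.contourArea)+[x0,y0]
                                                                                                               ~~~^^^^^^^^^^^^^^^^^^^^^^^^
ValueError: max() iterable argument is empty
```

```bash
python3 - <<'E'
from h import *
print(delta([441.8,4.2,45],yawdown(np.radians(70.6))),pose()[:3,3])
E
```

```text
(array([ 0.21,  0.38, 20.05]), array([-0. , -0.1,  0.6])) [ 4.42803868e+02 -1.41186404e-01  2.45470963e+02]
```

Converted, 17 cm / 80 = 0.2125, 15 cm / 80 = 0.1875, 0.6 degrees / 180 = 0.0033.

>>> arm_command(targets=[[[0.0025,0.005,0.05],[0,0,0.0033],0.6],[[0.0025,0.005,0.1],[0,0,0.0033],0.6],[[0.0025,0.005,0.15],[0,0,0.0033],0.6],[[0.0025,0.005,0.1875],[0,0,0.0033],0.6],[[0.0025,0.005,0.2125],[0,0,0.0033],0.6]])

```text
clock: 6.03
eef_pos: [440.2, 6.1, 71.7]
orientation: [0.164, 0.986, -0.001, -0.003]
ft_force: [-0.1, 0.7, -0.0]
opening: 51.4
gripper_force: 0.0
```

Converted, 3 cm / 80 = 0.0375, 2 cm / 80 = 0.025.

>>> arm_command(targets=[[[0,0,0.025],[0,0,0],0.6],[[0,0,0.0375],[0,0,0],0.6],[[0,0,0.0375],[0,0,0],0.6],[[0,0,0.0375],[0,0,0],0],[[0,0,0.0375],[0,0,0],0]])

```text
clock: 6.45
eef_pos: [443.1, 5.8, 47.7]
orientation: [0.166, 0.986, 0.0, 0.001]
ft_force: [0.5, 0.4, 0.4]
opening: 28.0
gripper_force: 0.0
```

>>> arm_command(targets=[[[0,0,0],[0,0,0],0],[[0,0,0],[0,0,0],0],[[0,0,0],[0,0,0],0]])

```text
clock: 6.7
eef_pos: [443.0, 5.4, 47.9]
orientation: [0.167, 0.986, 0.001, 0.001]
ft_force: [-2.3, -0.2, 6.3]
opening: 12.3
gripper_force: 60.4
```

Converted, -18 cm / 80 = -0.225, -14 cm / 80 = -0.175.

>>> arm_command(targets=[[[0,0,-0.025],[0,0,0],0],[[0,0,-0.075],[0,0,0],0],[[0,0,-0.125],[0,0,0],0],[[0,0,-0.175],[0,0,0],0],[[0,0,-0.225],[0,0,0],0]])

```text
clock: 7.12
eef_pos: [441.4, 5.2, 227.2]
orientation: [0.167, 0.986, 0.0, -0.001]
ft_force: [1.4, 0.3, -4.9]
opening: 12.1
gripper_force: 59.2
```

```bash
python3 - <<'E'
from h import *
s=telemetry.sense(); print(s["opening"],s["ft_force"],s["eef_pos"]); print(delta([455,-320,250],yawdown(np.radians(87))))
E
```

```text
12.053400048198625 [ 1.38140116  0.25576368 -4.88899285] [441.42310738   5.24513289 227.21800122]
(array([-11.97, -30.27,  -2.31]), array([  0. ,  -0.1, -16.2]))
```

Converted, -15.1 cm / 80 = -0.1888, -12.1 cm / 80 = -0.1513.

>>> arm_command(targets=[[[-0.015,-0.0375,-0.0125],[0,0,0],0],[[-0.03,-0.075,-0.0288],[0,0,0],0],[[-0.045,-0.1125,-0.0288],[0,0,0],0],[[-0.06,-0.1513,-0.0288],[0,0,0],0],[[-0.075,-0.1888,-0.0288],[0,0,0],0]])

```text
clock: 7.53
eef_pos: [448.8, -158.2, 248.6]
orientation: [0.167, 0.986, 0.001, -0.0]
ft_force: [0.4, 0.8, -3.2]
opening: 12.1
gripper_force: 59.4
```

Converted, -15.2 cm / 80 = -0.19, -12.2 cm / 80 = -0.1525, -16.2 degrees / 180 = -0.09.

>>> arm_command(targets=[[[-0.015,-0.0375,0],[0,0,-0.0222],0],[[-0.03,-0.075,0],[0,0,-0.0444],0],[[-0.045,-0.115,0],[0,0,-0.0667],0],[[-0.06,-0.1525,0],[0,0,-0.09],0],[[-0.075,-0.19,0],[0,0,-0.09],0]])

```text
clock: 7.95
eef_pos: [455.4, -321.7, 247.9]
orientation: [0.024, 1.0, 0.001, -0.001]
ft_force: [-0.1, 0.7, -3.6]
opening: 12.8
gripper_force: 59.4
```

```bash
python3 - <<'E'
from h import *
snap("scene","s4")
c,T=snap("wrist","w4"); print(np.round(T[:3,3],1),proj(c,[468,-326,60],T))
E
```

```text
[ 454.8 -326.1  247. ] [279.34326836 200.11094744]
```

View pics/w4.png

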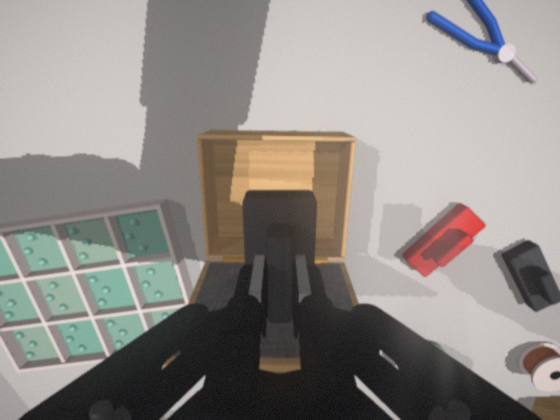

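The near rim's outer corners are at (198,132) and (356,136) and the hinge-side rim ends at about (206,261) and (347,263). The held weight hangs straight, and the long weight is at (531,275).

```bash
python3 - <<'E'
from h import *
c=load("w4");T=c["T"]
for q in [(198,132),(356,136),(206,261),(347,263)]: print(q,onz(c,q,60.,T)[:2])
g=cv2.cvtColor(c["image"],cv2.COLOR_RGB2HSV)
# sat mask for wood: row profiles
for row in (150,180,220,245):
    s=g[row,:,1]>80; ix=np.where(s[180:380])[0]+180; print(row,ix.min(),ix.max(),onz(c,(ix.min(),row),60,T)[:2],onz(c,(ix.max()+1,row),60,T)[:2])
for col in (220,240,330): 
    ix=np.where(g[100:300,col,1]>80)[0]+100; print(col,ix.min(),onz(c,(col,ix.min()),60,T)[:2])
E
python3 wt.py w4 495,230,560,320 110
```

```text
(198, 132) [ 392.5602923  -403.00174786]
(356, 136) [ 405.10846677 -245.72997654]
(206, 261) [ 536.63426719 -414.26189787]
(347, 263) [ 548.13249621 -252.30290513]
150 199 353 [ 410.29942098 -404.5065296 ] [ 418.93631973 -247.38967447]
180 201 350 [ 441.43233225 -406.79690877] [ 450.06405684 -249.7709942 ]
220 204 347 [ 486.27830115 -409.72977755] [ 494.94268867 -252.10506556]
245 205 344 [ 516.39257057 -412.68867337] [ 525.06344678 -254.94281888]
220 131 [ 392.79899213 -381.00290036]
240 132 [ 394.85697039 -361.22255399]
330 135 [ 402.70216242 -271.69960762]
levels [ 43.  60. 128. 199.]
px (495, 241, 65, 70)
0 ((619.2125854492188, 14.99676513671875), (125.83514404296875, 55.40298843383789), 31.68242645263672)
10 ((612.5087280273438, 5.954925537109375), (122.44351959228516, 53.90971755981445), 31.68244171142578)
20 ((605.8048095703125, -3.0869140625), (119.05204772949219, 52.41649627685547), 31.68246841430664)
```

```bash
python3 - <<'E'
from h import *
print(delta([462,-359.3,56],yawdown(np.radians(85.6))),pose()[:3,3])
E
```

```text
(array([-0.99, -3.55, 19.06]), array([ 0.1, -0.2,  1.1])) [ 454.89561189 -323.60260616  246.70439924]
```

Converted, 12 cm / 80 = 0.15, 10 cm / 80 = 0.125, 1.1 degrees / 180 = 0.0061.

>>> arm_command(targets=[[[-0.0063,-0.025,0],[0,0,0.0061],0],[[-0.0125,-0.045,0.025],[0,0,0.0061],0],[[-0.0125,-0.045,0.075],[0,0,0.0061],0],[[-0.0125,-0.045,0.125],[0,0,0.0061],0],[[-0.0125,-0.045,0.15],[0,0,0.0061],0]])

```text
clock: 8.47
eef_pos: [461.7, -354.8, 121.9]
orientation: [0.036, 0.999, 0.003, -0.004]
ft_force: [-0.4, 0.8, -6.6]
opening: 12.3
gripper_force: 60.0
```

Converted, 5.4 cm / 80 = 0.0675, 5 cm / 80 = 0.0625.

>>> arm_command(targets=[[[0,0,0.025],[0,0,0],0],[[0,0,0.05],[0,0,0],0],[[0,0,0.0625],[0,0,0],0],[[0,0,0.0675],[0,0,0],0],[[0,0,0.0675],[0,0,0],0]])

```text
clock: 8.88
eef_pos: [463.5, -356.4, 74.2]
orientation: [0.036, 0.999, 0.001, -0.001]
ft_force: [-0.1, 0.0, -5.1]
opening: 12.6
gripper_force: 60.0
```

```bash
python3 - <<'E'
from h import *
for i in range(3):
    imaging.read_camera("scene"); s=telemetry.sense(); print(s["eef_pos"],s["ft_force"],delta([462,-359.3,54],yawdown(np.radians(85.6))))
E
```

```text
[ 464.14465538 -356.85670802   75.68239905] [ 0.28340932 -0.09596797 -3.03589467] (array([ 0.2 , -0.26,  2.17]), array([-0. , -0. ,  0.3]))
[ 464.58229228 -357.09778016   76.55861769] [-0.09776055 -0.7867961  -4.4574415 ] (array([ 0.25, -0.24,  2.26]), array([-0. ,  0.1,  0.3]))
[ 464.78475393 -357.22029941   76.93376804] [ 0.23927238 -0.23635695 -4.33944015] (array([ 0.27, -0.23,  2.29]), array([-0.1,  0.1,  0.3]))
```

Converted, 2.1 cm / 80 = 0.0263, 1.6 cm / 80 = 0.02.

>>> arm_command(targets=[[[0.0025,-0.0025,0.01],[0,0,0],0],[[0.0025,-0.0025,0.02],[0,0,0],0],[[0.0025,-0.0025,0.0263],[0,0,0],0],[[0.0025,-0.0025,0.0263],[0,0,0],0],[[0.0025,-0.0025,0.0263],[0,0,0],0]])

```text
clock: 9.45
eef_pos: [461.6, -358.6, 53.8]
orientation: [0.036, 0.999, 0.0, -0.0]
ft_force: [0.3, -0.9, -3.5]
opening: 11.8
gripper_force: 60.1
```

Converted, 0.2 cm / 80 = 0.0025, 0.1 cm / 80 = 0.0013.

>>> arm_command(targets=[[[0,0,0.0013],[0,0,0],0],[[0,0,0.0025],[0,0,0],0],[[0,0,0.0025],[0,0,0],0],[[0,0,0.0025],[0,0,0],0]])

```text
clock: 9.78
eef_pos: [461.9, -358.9, 53.0]
orientation: [0.036, 0.999, -0.0, 0.0]
ft_force: [-2.4, 0.7, 0.2]
opening: 12.5
gripper_force: 60.9
```

Converted, -4 cm / 80 = -0.05, -1 cm / 80 = -0.0125.

>>> arm_command(targets=[[[0,0,0],[0,0,0],0.4],[[0,0,0],[0,0,0],0.4],[[0,0,0],[0,0,0],0.4],[[0,0,-0.0125],[0,0,0],0.4],[[0,0,-0.05],[0,0,0],0.4]])

```text
clock: 10.2
eef_pos: [459.7, -357.3, 88.3]
orientation: [0.036, 0.999, 0.002, -0.004]
ft_force: [-1.0, -0.5, -0.3]
opening: 34.1
gripper_force: 0.0
```

Converted, -15 cm / 80 = -0.1875, -12 cm / 80 = -0.15.

>>> arm_command(targets=[[[0,0,-0.05],[0,0,0],0.5],[[0,0,-0.1],[0,0,0],0.5],[[0,0,-0.15],[0,0,0],0.6],[[0,0,-0.1875],[0,0,0],0.6],[[0,0,-0.1875],[0,0,0],0.6]])

```text
clock: 10.62
eef_pos: [463.3, -360.5, 252.2]
orientation: [0.036, 0.999, -0.004, 0.006]
ft_force: [-0.5, -0.6, 1.4]
opening: 51.6
gripper_force: 0.0
```

```bash
python3 - <<'E'
from h import *
print(delta([608,4,250],yawdown(np.radians(121))),pose()[:3,3])
E
python3 -c "
from h import *
g=cv2.cvtColor(load('t3')['image'],cv2.COLOR_RGB2GRAY); 
" ; python3 wt.py t3 242,172,292,228 45;  python3 wt.py t3 242,172,292,228 60
```

```text
(array([-11.81,  37.39,   0.11]), array([ -0.6,   0.5, -35.1])) [ 463.3245304  -360.48414831  252.1833174 ]
levels [ 30.  34.  60. 115.]
px (244, 210, 48, 18)
0 ((569.4270629882812, 0.089385986328125), (41.70603561401367, 113.89380645751953), 0.001084380317479372)
10 ((567.92041015625, 0.14376068115234375), (41.35972213745117, 112.94800567626953), 0.0010921829380095005)
20 ((566.4137573242188, 0.1981353759765625), (41.01339340209961, 112.00220489501953), 0.0011015135096386075)
levels [ 30.  34.  60. 115.]
px (243, 180, 49, 48)
0 ((606.7490234375, 1.25836181640625), (116.35018157958984, 116.42093658447266), 0.0010537250200286508)
10 ((604.9324340820312, 1.302978515625), (115.384033203125, 115.45408630371094), 0.0009745718562044203)
20 ((603.1159057617188, 1.3476905822753906), (114.41777801513672, 114.48734283447266), 0.0010526947444304824)
```

Converted, 18.7 cm / 80 = 0.2338, -3 cm / 80 = -0.0375.

>>> arm_command(targets=[[[-0.0375,0.2338,0],[0,0,0],0.6],[[-0.0375,0.2338,0],[0,0,0],0.6],[[-0.0375,0.2338,0],[0,0,0],0.6],[[-0.0375,0.2338,0],[0,0,0],0.6],[[-0.0375,0.2338,0],[0,0,0],0.6]])

```text
clock: 11.03
eef_pos: [505.6, -171.2, 243.0]
orientation: [0.035, 0.999, 0.0, 0.001]
ft_force: [0.9, -0.3, -0.1]
opening: 51.0
gripper_force: 0.0
```

Converted, 18.7 cm / 80 = 0.2338, -8.5 cm / 80 = -0.1063, -35 degrees / 180 = -0.1944.

>>> arm_command(targets=[[[-0.1063,0.2338,0],[0,0,-0.0389],0.6],[[-0.1063,0.2338,0],[0,0,-0.0778],0.6],[[-0.1063,0.2338,0],[0,0,-0.1167],0.6],[[-0.1063,0.2338,0],[0,0,-0.1556],0.6],[[-0.1063,0.2338,0],[0,0,-0.1944],0.6]])

```text
clock: 11.45
eef_pos: [604.0, 8.3, 243.1]
orientation: [-0.27, 0.963, -0.0, 0.001]
ft_force: [1.1, -0.7, -0.3]
opening: 51.0
gripper_force: 0.0
```

```bash
python3 - <<'E'
from h import *
imaging.read_camera("scene");imaging.read_camera("scene")
c,T=snap("wrist","w5"); print(T,proj(c,[608,4,20],T))
im=c["image"]; x,y=map(int,proj(c,[608,4,20],T)); g=cv2.cvtColor(im,cv2.COLOR_RGB2GRAY)
print(g[y,max(0,x-50):x+50:4],g[max(0,y-60):y+60:4,x+10])
E
```

```text
[[-8.53676894e-01 -5.20800532e-01 -1.60209958e-03  6.04619449e+02]
 [-5.20801647e-01  8.53677645e-01  3.50115507e-04  1.05425568e+01]
 [ 1.18533625e-03  1.13326162e-03 -9.99998655e-01  2.40998551e+02]
 [ 0.00000000e+00  0.00000000e+00  0.00000000e+00  1.00000000e+00]] [271.96309275 179.12905949]
[168 171 171 169 170 168 168 168 116  97  62  63  68  81  83  78  81  84
 147 159 168 167 169 163 169] [169 168 168 169 109  68  84  87  85  84  84  80  76  76  77  78  73  76
  73  73  77  77  77  79  85  86 144 168 171 170]
```

View pics/w5.png

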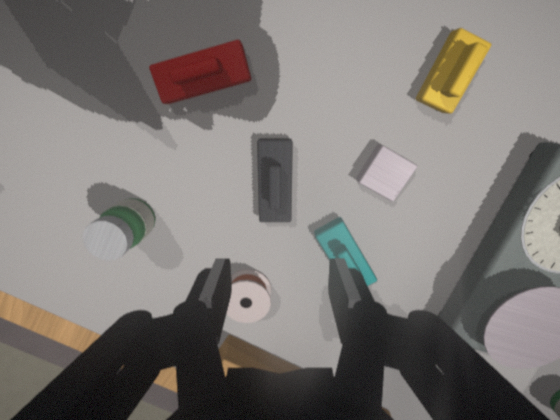

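The long dark weight sits at (275,180), axis-aligned in the view. The turquoise decoy at (347,252), the block at (388,172) and the spool at (248,296) are all clear of it.

```bash
python3 wt.py w5 240,115,312,240 105; python3 wt.py w5 240,115,312,240 90; python3 - <<'E'
from h import *
print(delta([608,4,46],yawdown(np.radians(121))),pose()[:3,3])
E
```

```text
levels [ 62.  82. 164. 170.]
px (256, 137, 36, 85)
0 ((613.1837768554688, 9.21990966796875), (106.00487518310547, 42.82488250732422), 31.392919540405273)
10 ((610.9644775390625, 8.075790405273438), (103.09905242919922, 41.65096664428711), 31.392932891845703)
20 ((608.7451782226562, 6.931652069091797), (100.19317626953125, 40.477046966552734), 31.39286994934082)
levels [ 62.  82. 164. 170.]
px (257, 138, 35, 83)
0 ((612.913818359375, 9.42818832397461), (103.45626831054688, 40.898006439208984), 31.350549697875977)
10 ((610.7018432617188, 8.27828598022461), (100.6203842163086, 39.776893615722656), 31.350461959838867)
20 ((608.489990234375, 7.128501892089844), (97.78438568115234, 38.65581512451172), 31.35059928894043)
(array([-0.15, -0.6 , 19.55]), array([ 0. , -0.1,  0.1])) [603.89005149   8.46060159 241.51905916]
```

Converted, 17 cm / 80 = 0.2125, 15 cm / 80 = 0.1875, -0.3 degrees / 180 = -0.0017.

>>> arm_command(targets=[[[-0.0063,-0.005,0.05],[0,0,-0.0017],0.6],[[-0.0063,-0.005,0.1],[0,0,-0.0017],0.6],[[-0.0063,-0.005,0.15],[0,0,-0.0017],0.6],[[-0.0063,-0.005,0.1875],[0,0,-0.0017],0.6],[[-0.0063,-0.005,0.2125],[0,0,-0.0017],0.6]])

```text
clock: 12.02
eef_pos: [607.7, 4.0, 68.7]
orientation: [-0.268, 0.963, 0.0, -0.002]
ft_force: [-0.2, -0.3, -1.3]
opening: 51.2
gripper_force: 0.0
```

Converted, 2.2 cm / 80 = 0.0275, 1.4 cm / 80 = 0.0175.

>>> arm_command(targets=[[[0,0,0.0175],[0,0,0],0.6],[[0,0,0.0275],[0,0,0],0.6],[[0,0,0.0275],[0,0,0],0.6],[[0,0,0.0275],[0,0,0],0.6],[[0,0,0.0275],[0,0,0],0.6]])

```text
clock: 12.43
eef_pos: [610.5, 5.0, 52.2]
orientation: [-0.269, 0.963, -0.0, 0.001]
ft_force: [-0.1, -0.0, 0.1]
opening: 51.0
gripper_force: 0.0
```

Converted, 0.4 cm / 80 = 0.005, 0.2 cm / 80 = 0.0025.

>>> arm_command(targets=[[[-0.0013,0.0025,0.005],[0,0,0],0.6],[[-0.0013,0.0025,0.005],[0,0,0],0.6],[[-0.0013,0.0025,0.005],[0,0,0],0],[[-0.0013,0.0025,0.005],[0,0,0],0],[[-0.0013,0.0025,0.005],[0,0,0],0]])

```text
clock: 12.85
eef_pos: [609.6, 7.5, 46.5]
orientation: [-0.269, 0.963, 0.0, 0.0]
ft_force: [0.4, 0.5, 0.9]
opening: 15.1
gripper_force: 0.0
```

>>> arm_command(targets=[[[0,0,0],[0,0,0],0],[[0,0,0],[0,0,0],0]])

```text
clock: 13.02
eef_pos: [609.8, 7.3, 46.7]
orientation: [-0.269, 0.963, -0.0, 0.0]
ft_force: [-0.3, -0.6, 1.3]
opening: 12.2
gripper_force: 61.3
```

Converted, -18 cm / 80 = -0.225, -14 cm / 80 = -0.175.

>>> arm_command(targets=[[[0,0,-0.025],[0,0,0],0],[[0,0,-0.075],[0,0,0],0],[[0,0,-0.125],[0,0,0],0],[[0,0,-0.175],[0,0,0],0],[[0,0,-0.225],[0,0,0],0]])

```text
clock: 13.43
eef_pos: [608.4, 7.7, 226.0]
orientation: [-0.269, 0.963, 0.001, -0.002]
ft_force: [1.3, 0.3, -6.4]
opening: 12.5
gripper_force: 60.3
```

```bash
python3 - <<'E'
from h import *
s=telemetry.sense(); print(s["opening"],s["ft_force"],s["eef_pos"]); print(delta([466,-300,250],yawdown(np.radians(85.6))))
E
```

```text
12.500914958803502 [ 1.27018136  0.30650929 -6.37350126] [608.41193872   7.68701358 225.99516498]
(array([ 28.13, -18.93,  -2.36]), array([ 0.1, -0.2, 35.6]))
```

>>> arm_command(targets=[[[0.0438,-0.005,-0.03],[0,0,0],0],[[0.0875,-0.0113,-0.03],[0,0,0],0],[[0.1313,-0.0163,-0.03],[0,0,0],0],[[0.1763,-0.0225,-0.03],[0,0,0],0],[[0.22,-0.0275,-0.03],[0,0,0],0]])

```text
clock: 13.85
eef_pos: [468.3, -102.9, 248.3]
orientation: [-0.269, 0.963, 0.001, -0.001]
ft_force: [-0.3, -0.3, -5.3]
opening: 12.4
gripper_force: 60.2
```

Converted, -16.7 cm / 80 = -0.2088, -13.4 cm / 80 = -0.1675, 35.5 degrees / 180 = 0.1972.

>>> arm_command(targets=[[[0.0263,-0.0413,0],[0,0,0.0394],0],[[0.0525,-0.0838,0],[0,0,0.0789],0],[[0.08,-0.125,0],[0,0,0.1183],0],[[0.1063,-0.1675,0],[0,0,0.1578],0],[[0.1325,-0.2088,0],[0,0,0.1972],0]])

```text
clock: 14.27
eef_pos: [465.3, -301.5, 248.4]
orientation: [0.04, 0.999, 0.001, -0.001]
ft_force: [0.7, 1.2, -5.7]
opening: 12.3
gripper_force: 60.7
```

```bash
python3 - <<'E'
from h import *
for i in range(3): imaging.read_camera("scene")
c,T=snap("wrist","w6"); s=telemetry.sense(); print(s["eef_pos"],s["ft_force"],s["opening"]); print(delta([465.7,-299.4,80],yawdown(np.radians(85.6))))
E
```

```text
[ 465.32026034 -300.80432911  247.74868962] [-0.02254732  0.63332519 -5.94446999] 12.702972871403027
(array([-0.09,  0.1 , 16.77]), array([ 0.1, -0.2, -0. ]))
```

View pics/w6.png

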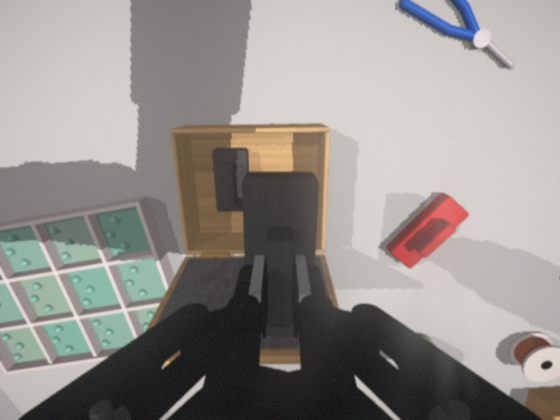

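The short weight lies flat in the left part of the case at (231,180). The long one hangs over the free right part, so I'll lower it.

Converted, 16.5 cm / 80 = 0.2063, 14 cm / 80 = 0.175.

>>> arm_command(targets=[[[0,0.0013,0.0375],[0,0,0],0],[[0,0.0013,0.0875],[0,0,0],0],[[0,0.0013,0.1375],[0,0,0],0],[[0,0.0013,0.175],[0,0,0],0],[[0,0.0013,0.2063],[0,0,0],0]])

```text
clock: 14.88
eef_pos: [464.8, -296.9, 81.0]
orientation: [0.036, 0.999, 0.001, -0.002]
ft_force: [0.1, 0.0, -5.8]
opening: 12.4
gripper_force: 61.0
```

Converted, 1.8 cm / 80 = 0.0225, 1.5 cm / 80 = 0.0188.

>>> arm_command(targets=[[[0,0,0.0063],[0,0,0],0],[[0,0,0.0125],[0,0,0],0],[[0,0,0.0188],[0,0,0],0],[[0,0,0.0225],[0,0,0],0],[[0,0,0.0225],[0,0,0],0]])

```text
clock: 15.3
eef_pos: [466.8, -299.2, 68.2]
orientation: [0.037, 0.999, -0.0, 0.001]
ft_force: [0.6, 0.2, -6.0]
opening: 11.8
gripper_force: 61.1
```

>>> arm_command(targets=[[[0,0,0],[0,0,0],0],[[0,0,0],[0,0,0],0],[[0,0,0],[0,0,0],0]])

```text
clock: 15.55
eef_pos: [466.6, -299.4, 68.1]
orientation: [0.038, 0.999, -0.0, 0.001]
ft_force: [-0.4, 0.4, -5.6]
opening: 12.4
gripper_force: 61.1
```

Measured z is 68.1, and the release height is about 52, so another 1.6 cm down in steps.

Converted, 1.4 cm / 80 = 0.0175, 1.2 cm / 80 = 0.015.

>>> arm_command(targets=[[[0,0,0.0075],[0,0,0],0],[[0,0,0.015],[0,0,0],0],[[0,0,0.0175],[0,0,0],0],[[0,0,0.0175],[0,0,0],0],[[0,0,0.0175],[0,0,0],0]])

```text
clock: 15.97
eef_pos: [466.1, -299.2, 52.9]
orientation: [0.038, 0.999, 0.0, -0.0]
ft_force: [0.6, -0.0, -5.8]
opening: 12.1
gripper_force: 61.1
```

Converted, 0.2 cm / 80 = 0.0025, 0.1 cm / 80 = 0.0013.

>>> arm_command(targets=[[[0,0,0.0013],[0,0,0],0],[[0,0,0.0025],[0,0,0],0],[[0,0,0.0025],[0,0,0],0],[[0,0,0.0025],[0,0,0],0]])

```text
clock: 16.3
eef_pos: [466.4, -299.4, 51.8]
orientation: [0.038, 0.999, -0.0, 0.0]
ft_force: [-0.6, 0.6, -3.3]
opening: 12.2
gripper_force: 61.5
```

Converted, -4 cm / 80 = -0.05, -1 cm / 80 = -0.0125.

>>> arm_command(targets=[[[0,0,0],[0,0,0],0.4],[[0,0,0],[0,0,0],0.4],[[0,0,0],[0,0,0],0.4],[[0,0,-0.0125],[0,0,0],0.4],[[0,0,-0.05],[0,0,0],0.4]])

```text
clock: 16.72
eef_pos: [464.0, -298.3, 87.8]
orientation: [0.038, 0.999, 0.001, -0.004]
ft_force: [0.0, 0.0, -0.4]
opening: 34.7
gripper_force: 0.0
```

Converted, -18 cm / 80 = -0.225, -16 cm / 80 = -0.2.

>>> arm_command(targets=[[[0,0,-0.05],[0,0,0],0.2],[[0,0,-0.1],[0,0,0],0],[[0,0,-0.15],[0,0,0],0],[[0,0,-0.2],[0,0,0],0],[[0,0,-0.225],[0,0,0],0]])

```text
clock: 17.13
eef_pos: [466.6, -300.3, 278.9]
orientation: [0.038, 0.999, -0.002, 0.004]
ft_force: [0.3, -0.1, 0.6]
opening: 0.0
gripper_force: 0.0
```

```bash
python3 - <<'E'
from h import *
for i in range(3): imaging.read_camera("scene")
c,T=snap("wrist","w7"); snap("scene","s7"); print(T[:3,3],telemetry.sense()["opening"])
ex=np.array([np.cos(np.radians(-4.4)),np.sin(np.radians(-4.4)),0]); H=np.array([468.4,-329.7,60.5])+70*ex; print("H",H)
print(delta(H+62*ex+[0,0,200],yawdown(np.radians(85.6))))
P=lambda f,d=110:np.array([-d*np.cos(f)+8*np.sin(f)+11, d*np.sin(f)+8*np.cos(f)+19])
for f in (97,90,80,70,60,50,40,30,20,10,0): print(f,np.round(P(np.radians(f)),0))
w=load("w7")["image"][110:260,160:350,::-1]; s=load("s7")["image"][110:230,60:220,::-1]
M=np.zeros((600,800,3),np.uint8); a=cv2.resize(w,None,fx=2,fy=2); M[:300,:380]=a; b=cv2.resize(s,None,fx=2.5,fy=2.5); M[:300,390:790]=b; cv2.imwrite("pics/m7.png",M[:300])
E
```

```text
[ 466.82568876 -299.66214077  274.95903774] -0.177401751798663
H [ 538.19369266 -335.07033197   60.5       ]
(array([-13.66,  -3.06,   1.06]), array([ 0. , -0. ,  0.1]))
97 [ 32. 127.]
90 [ 19. 129.]
80 [ -0. 129.]
70 [-19. 125.]
60 [-37. 118.]
50 [-54. 108.]
40 [-68.  96.]
30 [-80.  81.]
20 [-90.  64.]
10 [-96.  46.]
0 [-99.  27.]
```

View pics/m7.png

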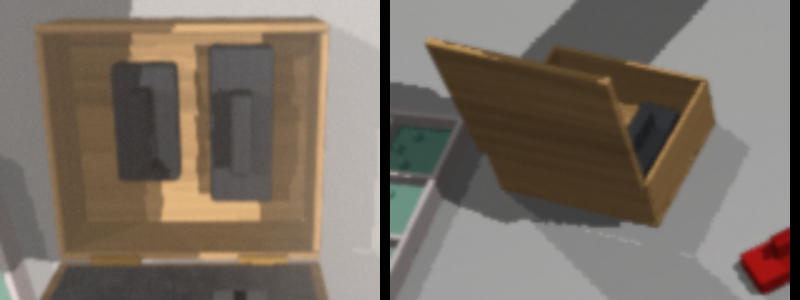

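Both weights lie flat side by side in the case (short left, long right), ribs below the rim, and the lid is upright. Next I'll take the shut gripper behind the lid.

Converted, -13.7 cm / 80 = -0.1713, -3.1 cm / 80 = -0.0388.

>>> arm_command(targets=[[[-0.05,-0.0125,0],[0,0,0],0],[[-0.1,-0.025,0],[0,0,0],0],[[-0.15,-0.0375,0],[0,0,0],0],[[-0.1713,-0.0388,0],[0,0,0],0],[[-0.1713,-0.0388,0],[0,0,0],0]])

```text
clock: 17.8
eef_pos: [602.6, -340.4, 265.2]
orientation: [0.037, 0.999, 0.001, -0.004]
ft_force: [-0.6, 0.6, -0.8]
opening: -0.1
gripper_force: 0.0
```

Converted, 8.5 cm / 80 = 0.1063, 6 cm / 80 = 0.075.

>>> arm_command(targets=[[[0,0,0.0375],[0,0,0],0],[[0,0,0.075],[0,0,0],0],[[0,0,0.1063],[0,0,0],0],[[0,0,0.1063],[0,0,0],0],[[0,0,0.1063],[0,0,0],0]])

```text
clock: 18.22
eef_pos: [599.2, -340.3, 184.7]
orientation: [0.038, 0.999, 0.0, -0.002]
ft_force: [-0.6, -0.0, 1.7]
opening: 0.1
gripper_force: 0.0
```

```bash
python3 - <<'E'
from h import *
for i in range(4): imaging.read_camera("scene")
ex=np.array([np.cos(np.radians(-4.4)),np.sin(np.radians(-4.4)),0]); H=np.array([468.4,-329.7,60.5])+70*ex
T=pose(); d=T[:3,3]-H; print(T[:3,3],d@ex,d[2],delta(H+32*ex+[0,0,127]),telemetry.sense()["qpos"])
E
```

```text
[ 601.13182554 -340.90968657  189.27887674] 63.20062822275773 128.77887674136528 (array([3.12, 0.1 , 0.17]), array([0., 0., 0.])) [-2.27182297e-01  2.79166671e-01  2.40356055e-01  7.79362790e-04
 -1.52806624e+00 -1.41871300e+00]
```

>>> arm_command(targets=[[[0.025,0,0],[0,0,0],0],[[0.0425,0,0],[0,0,0],0],[[0.055,0,0],[0,0,0],0],[[0.0663,0,0],[0,0,0],0],[[0.0788,0,0],[0,0,0],0]])

```text
clock: 18.83
eef_pos: [538.0, -336.0, 188.1]
orientation: [0.037, 0.999, -0.0, 0.002]
ft_force: [0.8, -0.9, -0.9]
opening: 0.1
gripper_force: 0.8
```

Converted, 3.7 cm / 80 = 0.0463, 2.8 cm / 80 = 0.035.

>>> arm_command(targets=[[[0.0125,0,0.0025],[0,0,0],0],[[0.0238,0,0.005],[0,0,0],0],[[0.035,0,0.0088],[0,0,0],0],[[0.0463,0,0.0138],[0,0,0],0],[[0.0463,0,0.0138],[0,0,0],0]])

```text
clock: 19.25
eef_pos: [500.0, -333.1, 176.3]
orientation: [0.038, 0.999, -0.0, 0.001]
ft_force: [0.6, 0.3, -0.6]
opening: 0.3
gripper_force: 0.0
```

```bash
python3 - <<'E'
from h import *
for i in range(2): imaging.read_camera("scene")
c,T=snap("scene","s8"); 
ex=np.array([np.cos(np.radians(-4.4)),np.sin(np.radians(-4.4)),0]); H=np.array([468.4,-329.7,60.5])+70*ex
T=pose(); d=T[:3,3]-H; print(d@ex,d[2],telemetry.sense()["ft_force"])
a=load("s7")["image"].astype(int); b=c["image"].astype(int); m=np.abs(a-b).sum(2)>40; print(m[110:230,60:220].mean())
E
```

```text
-37.08617846398736 115.66985723949625 [-0.85152757  0.49223639 -0.34988908]
0.31223958333333335
```

```bash
cat > lid.py <<'E'
from h import *
import sys
c=load(sys.argv[1]); im=c["image"]; hsv=cv2.cvtColor(im,cv2.COLOR_RGB2HSV)
ex=np.array([np.cos(np.radians(-4.4)),np.sin(np.radians(-4.4)),0]); ey=np.array([-ex[1],ex[0],0]); H=np.array([468.4,-329.7,60.5])+70*ex; z=np.array([0,0,1.])
wood=((hsv[:,:,0]>8)&(hsv[:,:,0]<22)&(hsv[:,:,1]>90)).astype(np.uint8); wood[:, :60]=0; wood[:,230:]=0; wood[:100]=0; wood[240:]=0
n,l,st,ce=cv2.connectedComponentsWithStats(wood); i=1+st[1:,4].argmax(); print("wood bbox",st[i])
for f in (0,20,40,50,60,70,80,97):
    a=np.radians(f); t=-np.cos(a)*ex+np.sin(a)*z; nn=np.sin(a)*ex+np.cos(a)*z
    q=[]; 
    for s in (-1,1):   # fraction of outer lid surface that is wood, split in halves
        v=[]
        for u in np.linspace(-70,70,15):
            p=proj(c,H+(140+s*8)*t+8*nn+u*ey).round().astype(int); v.append(wood[p[1],p[0]])
        q.append(np.mean(v))
    print(f,"in/out edge wood",np.round(q,2),proj(c,H+140*t+8*nn+80*ey).round(),proj(c,H+140*t+8*nn-80*ey).round())
E
python3 lid.py s7; python3 lid.py s8
```

```text
wood bbox [  74  125  116   75 5153]
0 in/out edge wood [0. 0.] [188. 138.] [127. 124.]
20 in/out edge wood [0. 0.] [184. 126.] [120. 111.]
40 in/out edge wood [0. 0.] [176. 120.] [110. 105.]
50 in/out edge wood [0. 0.] [172. 119.] [103. 104.]
60 in/out edge wood [0. 0.] [166. 121.] [ 97. 106.]
70 in/out edge wood [0. 0.] [161. 125.] [ 90. 109.]
80 in/out edge wood [0. 0.] [155. 131.] [ 83. 115.]
97 in/out edge wood [1. 1.] [146. 146.] [ 73. 129.]
wood bbox [  96  108   94   92 5675]
0 in/out edge wood [0.6  0.53] [188. 138.] [127. 124.]
20 in/out edge wood [0.53 0.  ] [184. 126.] [120. 111.]
40 in/out edge wood [0.33 0.  ] [176. 120.] [110. 105.]
50 in/out edge wood [0.47 0.  ] [172. 119.] [103. 104.]
60 in/out edge wood [0.4 0. ] [166. 121.] [ 97. 106.]
70 in/out edge wood [0.67 0.4 ] [161. 125.] [ 90. 109.]
80 in/out edge wood [0.67 0.53] [155. 131.] [ 83. 115.]
97 in/out edge wood [0.73 0.67] [146. 146.] [ 73. 129.]
```

The lid follows and stands at about 60°, so I'll continue along the arc.

Converted, 3.7 cm / 80 = 0.0463, 3.1 cm / 80 = 0.0388.

>>> arm_command(targets=[[[0.0113,0,0.005],[0,0,0],0],[[0.0213,0,0.0113],[0,0,0],0],[[0.03,0,0.0175],[0,0,0],0],[[0.0388,0,0.025],[0,0,0],0],[[0.0463,0,0.0338],[0,0,0],0]])

```text
clock: 19.82
eef_pos: [464.0, -330.3, 148.5]
orientation: [0.037, 0.999, -0.0, 0.0]
ft_force: [0.8, -0.3, 0.9]
opening: 0.3
gripper_force: 0.5
```

>>> arm_command(targets=[[[0.0075,0,0.01],[0,0,0],0],[[0.0138,0,0.02],[0,0,0],0],[[0.02,0,0.0313],[0,0,0],0],[[0.0238,0,0.0425],[0,0,0],0],[[0.0275,0,0.0538],[0,0,0],0]])

```text
clock: 20.23
eef_pos: [441.6, -328.5, 104.4]
orientation: [0.038, 0.999, 0.0, -0.0]
ft_force: [0.1, 0.6, 0.8]
opening: 0.2
gripper_force: 0.4
```

Converted, 1.3 cm / 80 = 0.0163, 0.8 cm / 80 = 0.01.

>>> arm_command(targets=[[[0.0025,0,0.01],[0,0,0],0],[[0.0038,0,0.0163],[0,0,0],0],[[0.0038,0,0.0163],[0,0,0],0],[[0.0038,0,0.0163],[0,0,0],0]])

```text
clock: 20.57
eef_pos: [438.8, -328.3, 91.9]
orientation: [0.038, 0.999, 0.0, -0.0]
ft_force: [0.2, -0.3, 0.5]
opening: -0.1
gripper_force: 0.0
```

```bash
python3 - <<'E'
from h import *
for i in range(2): imaging.read_camera("scene")
c,T=snap("scene","s9"); 
ex=np.array([np.cos(np.radians(-4.4)),np.sin(np.radians(-4.4)),0]); H=np.array([468.4,-329.7,60.5])+70*ex
T=pose(); d=T[:3,3]-H; print(d@ex,d[2],telemetry.sense()["ft_force"])
E
python3 lid.py s9 | head -3
```

```text
-99.14509588004665 32.180713928030755 [ 0.82467574 -0.20918662  0.07263948]
wood bbox [  97  125   93   75 4665]
0 in/out edge wood [0.67 0.  ] [188. 138.] [127. 124.]
20 in/out edge wood [0. 0.] [184. 126.] [120. 111.]
```

Converted, 0.3 cm / 80 = 0.0038, 0.2 cm / 80 = 0.0025.

>>> arm_command(targets=[[[0,0,0.0025],[0,0,0],0],[[0,0,0.0038],[0,0,0],0],[[0,0,0.0038],[0,0,0],0],[[0,0,0.0038],[0,0,0],0]])

```text
clock: 21.05
eef_pos: [439.0, -328.3, 89.2]
orientation: [0.038, 0.999, 0.0, -0.0]
ft_force: [-0.3, -0.5, -0.3]
opening: -0.3
gripper_force: 0.0
```

Converted, 0.1 cm / 80 = 0.0013.

>>> arm_command(targets=[[[0,0,0.0013],[0,0,0],0],[[0,0,0.0013],[0,0,0],0],[[0,0,0.0013],[0,0,0],0]])

```text
clock: 21.3
eef_pos: [439.0, -328.3, 88.2]
orientation: [0.038, 0.999, 0.0, -0.0]
ft_force: [-0.6, -0.2, -0.5]
opening: -0.1
gripper_force: 0.0
```

Converted, 0.2 cm / 80 = 0.0025, 0.1 cm / 80 = 0.0013.

>>> arm_command(targets=[[[0,0,0.0013],[0,0,0],0],[[0,0,0.0025],[0,0,0],0],[[0,0,0.0025],[0,0,0],0]])

```text
clock: 21.55
eef_pos: [439.0, -328.4, 87.6]
orientation: [0.037, 0.999, -0.0, 0.0]
ft_force: [-3.1, 2.8, 5.2]
opening: -0.3
gripper_force: 3.5
```

Converted, 0.2 cm / 80 = 0.0025, 0.1 cm / 80 = 0.0013.

>>> arm_command(targets=[[[0,0,0.0013],[0,0,0],0],[[0,0,0.0025],[0,0,0],0],[[0,0,0.0025],[0,0,0],0]])

```text
clock: 21.8
eef_pos: [439.0, -328.5, 87.4]
orientation: [0.037, 0.999, -0.001, 0.0]
ft_force: [-6.8, 7.2, 15.7]
opening: -0.1
gripper_force: 8.0
```

It stops firmly at the predicted shut height with 16 N, so I'll lift off and verify.

Converted, -16 cm / 80 = -0.2, -14 cm / 80 = -0.175.

>>> arm_command(targets=[[[0,0,-0.025],[0,0,0],0],[[0,0,-0.075],[0,0,0],0],[[0,0,-0.125],[0,0,0],0],[[0,0,-0.175],[0,0,0],0],[[0,0,-0.2],[0,0,0],0]])

```text
clock: 22.22
eef_pos: [439.6, -329.2, 250.3]
orientation: [0.038, 0.999, -0.002, 0.003]
ft_force: [1.1, 0.9, 0.9]
opening: -0.0
gripper_force: 0.0
```

```bash
python3 - <<'E'
from h import *
for i in range(4): imaging.read_camera("scene")
c,T=snap("scene","s10"); c2=snap("top","t10")[0]; w,T=snap("wrist","w10")
print(telemetry.sense()["eef_pos"],telemetry.sense()["ft_force"])
# lid near edge in wrist: top surface z 68.5 at free edge
hsv=cv2.cvtColor(w["image"],cv2.COLOR_RGB2HSV)
for u in (-50,0,50):
    p=np.array([468.4,-329.7,0])+u*np.array([.0767,.997,0])
    x=int(proj(w,p+[-70,0,68],T)[0]); col=np.where(hsv[:300,x,1]>80)[0]; print(u,x,col.min() if len(col) else None,proj(w,p+[-69.8,5.4,68.5],T).round(1))
a=load("top0")["image"].astype(int); b=c2["image"].astype(int); d=(np.abs(a-b).sum(2)>60).astype(np.uint8)
n,l,st,ce=cv2.connectedComponentsWithStats(d); print([tuple(s) for s in st[1:] if s[4]>25])
E
python3 lid.py s10 | head -3; python3 - <<'E'
import sys
sys.path.insert(0,'.')
import os; os.chdir('.')
from h import *
c=load("t10"); K=c["intrinsics"]; K[0,2]+=0
E
sed -i 's/T=c\["T"\]; w=/T=c["T"]; w=/' dial.py; python3 dial.py t10; python3 dial.py t3
```

```text
[ 438.5757746  -328.04076542  242.54960654] [-1.04175713  0.24805858 -0.4213857 ]
-50 222 146 [227.6 151.6]
0 273 146 [278.9 151.7]
50 324 146 [330.2 151.7]
[(np.int32(244), np.int32(161), np.int32(28), np.int32(18), np.int32(114)), (np.int32(121), np.int32(163), np.int32(439), np.int32(257), np.int32(58145)), (np.int32(314), np.int32(189), np.int32(13), np.int32(9), np.int32(70)), (np.int32(397), np.int32(213), np.int32(29), np.int32(14), np.int32(184)), (np.int32(438), np.int32(219), np.int32(18), np.int32(10), np.int32(74)), (np.int32(401), np.int32(227), np.int32(37), np.int32(4), np.int32(67)), (np.int32(378), np.int32(228), np.int32(3), np.int32(33), np.int32(59)), (np.int32(110), np.int32(250), np.int32(12), np.int32(9), np.int32(44)), (np.int32(249), np.int32(251), np.int32(35), np.int32(38), np.int32(933)), (np.int32(119), np.int32(261), np.int32(9), np.int32(11), np.int32(39)), (np.int32(137), np.int32(261), np.int32(7), np.int32(10), np.int32(31)), (np.int32(407), np.int32(265), np.int32(11), np.int32(6), np.int32(50)), (np.int32(132), np.int32(269), np.int32(11), np.int32
[... 406 characters left out ...]
.int32(323), np.int32(6), np.int32(19), np.int32(36))]
wood bbox [  97  126   93   74 4772]
0 in/out edge wood [1. 0.] [188. 138.] [127. 124.]
20 in/out edge wood [0. 0.] [184. 126.] [120. 111.]
circle 463.1947479248047 329.3100128173828 64.29183197021484 ell 463.32237243652344 329.2757568359375 [63.48979187 63.8848114 ]
outer [(np.float64(194.5), np.float64(6.5), 36)] 81
ptr [(np.float64(194.0), np.float64(9.5), 36)] 81
circle 464.07386779785156 329.4924850463867 64.46843719482422 ell 468.06199645996094 331.98265075683594 [57.03157425 65.35338593]
outer [(np.float64(205.8), np.float64(85.0), 36)] 93
ptr [(np.float64(196.5), np.float64(10.5), 39), (np.float64(235.5), np.float64(5.5), 83)] 95
```

```bash
python3 -c "
from station import r; print(r.job_done())"
```

```text
the job is handed in; nothing more can be done
None
```

The job is handed in at about 22 s: the pointer reads within 1° of zero, both check weights lie flat side by side in the case with ribs up, the lid is shut, and I moved nothing else.

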